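# Close and hold the leak-test seal

## Task

On the leak-test fixture, stack the blue frame plate squarely on the cream sprung seat, then the aluminium panel squarely on the frame, edges flush all round, laying each down without dropping or ramming it. Then turn the red quarter-turn catch clockwise until the white slot line on its top lines up with the two dark index marks and its steel tongue lies over the panel, and let go of it. Finally push the middle of the panel down so that the seat sinks most of its 8 mm travel, and finish while holding it pressed like that, leaving everything else on the bench where it is.

Things in the scene. Friction and masses are not known exactly. Their poses are not given: they have to be found in the camera images.
- seat_top (a point): Centre of the top face of the cream sprung seat, 60 (x) x 100 (y) x 12 mm, on a white fixture (130 x 240 mm base, 12 mm thick) bolted to the bench. The top is 36 mm above the bench when up. z points up, y along the seat's long side; the catch stands off its -y end. Parts are stacked on this face, with edges flush with it.
- seat (a joint): How far the seat is pressed down, m: 0 up, 0.008 at its stop. It sinks on springs of 1500 N/m, preloaded 1.5 N; the parts' own weight sinks it about 1.5 mm, a further push of about 6 N reaches 5 mm and about 10 N the stop.
- catch_grip (a point): On the vertical turning axis of the red quarter-turn catch, at the height to grip it: 86 mm above the bench. The axis stands 82 mm from the seat's centre towards the seat's -y end. The red wing handle is 40 mm long (this point's x), 12 mm thick (its y), from 64 to 98 mm above the bench, with a white slot line along its top; z is up. Below it, from 59 to 64 mm high and 12 mm wide, a steel tongue runs 50 mm out from the axis along this point's -x.
- catch (a joint): Angle of the catch, rad, growing clockwise seen from above. At 0 wing and tongue lie along the seat's -x; at 1.571 the slot line points at the two dark index marks on the white boss below (along the seat's y) and the tongue lies over the panel's end, about 3 mm above it. It starts at 0.1 to 0.4, clear of the stack, can be turned too far (to 2.0), and stays where it is left by friction (0.06 N m).
- frame_mid (a point): Centre (half-way up) of the loose blue plastic frame plate: 60 (x) x 100 (y) x 10 mm, 80 g, with a 32 x 66 mm opening through it. z up. It starts flat on the bench, to one side. Grip across its 60 mm width.
- panel_mid (a point): Centre (half-way up) of the loose solid aluminium panel: 60 (x) x 100 (y) x 10 mm, 180 g, black 26 mm spot in the middle of its top. z up. It starts flat on the bench, to the other side. Grip across its 60 mm width.
- handset: Bystander: black handset shell 50 x 130 x 30 mm; origin under its centre.
- fitting: Bystander: small brass fitting, 24 mm across, 30 mm high; origin under its centre.
- puck: Bystander: steel puck, 44 mm across, 22 mm high; origin under its centre.
- driver: Bystander: orange screwdriver 150 mm long, lying crosswise beyond the fixture; origin under its middle.
Not all that is in view belongs to the job. Several things look just like the part that bears panel_mid: the one meant starts farthest to the robot's right.

How it is judged:
By the outcome, as a careful person would: the job done as asked, in the order asked, and still so for the second after the job is handed in, while the arm keeps its last pose, push and grip.
It also fails if it takes over 72 s, if anything falls off the work surface, if the arm or the gripper's body presses on something with over 40 N, if the wrist force passes 120 N, or if a joint passes its speed limit or range.

## Robot

A 6-joint arm with a two-finger parallel gripper is mounted at the origin on the work surface. World frame = base frame: x ahead of the robot, y to its left, z up, the work surface at z = 0. Lengths are in m, angles in rad, forces in N, time in s.
With the tool pointing down it reaches from about 0.275 to 0.975 m from the base axis. Payload 8.4 kg.
Tool frame: the origin (TCP) lies on the centre line of the jaws, within the pads' length; the fingertips stand 22 mm ahead of it and the grasp point (between the pads) lies 3 mm ahead of it; z points along the fingers, y is the line along which they close (so a half turn about z gives the same grasp; the last joint's range is limited). The gripper opens to 92 mm and grips with 3 to 60 N. Pads are 20 mm wide; open, the fingers measure 128 mm over their backs; the gripper's body (75 mm by 189 mm) begins 69 mm behind the grasp point.
Start: joints at [1.1, 0.353, 1.633, -0, 1.155, -0.002], TCP at [0.282, 0.558, 0.237] pointing down, gripper open.
Joint ranges: [-2.63, 2.63], [-0.92, 2.1], [0.06, 2.66], [-1.3, 4.44], [0, 2.69], [-3.02, 3.02]. Speed limits (rad/s): [2.22, 2.22, 2.79, 3.14, 3.14, 3.14].

## Interface

Orientations are given as a rotation vector (axis times angle).
In Python, from workcell import ctrl, viewer gives the robot as it stands.
- The arm moves only by the tool drive_tool, never from a script. Its argument "increments" is a list of rows, each an object with "twist": the turn, a rotation vector about the tool's x, y, z in degrees, a list of three; "translation": the shift along the tool's x, y, z in m, a list of three; "fingers": the closure, from 0 (fully open) to 1 (shut). In form: [{"twist": [rx, ry, rz], "translation": [dx, dy, dz], "fingers": fingers}, ...]. A call has 1 to 10 rows; each row shifts and turns the commanded pose from where the row before left it, along the tool's axes as they then stand; what a row does not reach is not made up. A row lasts 1/8 s, in which the tool goes at most 62.5 mm and 10.7 degrees, less where a joint would pass 70% of its speed; a pose out of reach is approached as far as the arm can. A call with a gripper value outside its range is refused whole. The fingers move at their own pace and stop on an object; "newtons" is the grip in N (left out, the last holds). Time passes only in rows, so rows that do not move let the fingers close. It gives the time, the measured TCP pose, the force, the opening and the grip force at its end, in the units of the state.
- ctrl.sense(): the state, without advancing time (a new reading comes with each control period).
- viewer.get_image(name): name is "scene" or "top" or "wrist"; returns (picture, depth): 400x640x3 uint8, red, green, blue; 400x640 float32, m along the optical axis (not along the pixel's ray), 0 where there is no reading.
- viewer.calibration(name): a dict with "mtx" (3x3 intrinsics, pixels), "k1" (the pictures are not rectified: a ray, as slopes to the right and down, at radius r is drawn at 1 + k1 r^2 times it, then the intrinsics apply), "R" (3x3) and "t" (3): a world point X has camera coordinates R X + t. Camera axes: x right, y down, z forward; pixel columns grow to the right and rows downward; lengths in m; the calibration is good to about 2 mm. A picture is of the moment at which its call begins: read the wrist's pose just before it. calibration takes no time and is no camera call; for the wrist camera it gives the pose at the moment of the call.
- ctrl.finish_job(): hands the job in; it is judged then, once.
The state is a dict: "time_s": time; "q": joint angles; "joint_velocities": joint speeds; "tau": joint torques, N m; "tool_pos": TCP position; "tcp_rot": TCP orientation; "wrist_force": force on the tool from outside, world axes, zero at the start; "wrist_torque": the same for the moment, N m; "opening": opening from 0.0 (shut) to 1.0 (fully open); "grip_force": force on a finger pad.
Only numpy, scipy, OpenCV 4.12 (cv2) and the standard library are available. Lean on these libraries where they do the work, as an engineer would, in place of code of your own. Each camera call takes 0.05 s, during which the arm holds its last target. There are 200 camera calls.

## Working session

There is one attempt and no reset: what is moved stays moved. The work goes in short steps, Python scripts to look and compute and a tool call to move; the robot and the scene stay as the last step left them, time stands still between calls to the robot, and variables do not carry over. Pictures are saved under pics/ and viewed, at most 10 in all, crops included, and the job is handed in when it is done.

Besides the shell and the picture viewer there is one more tool, called after "Call:" as name([rows], argument=value, ...), one row to a line, values as JSON. drive_tool: Moves the arm, as the interface text tells. Its arguments: {"type":"object","properties":{"increments":{"type":"array"},"newtons":{"type":"number"}},"required":["increments"]}

```bash
mkdir -p pics; python3 - <<'E'
from workcell import ctrl, viewer
import cv2, numpy as np
s=ctrl.sense(); print({k:np.round(v,3) for k,v in s.items()})
for n in("top","scene"):
    p,d=viewer.get_image(n); cv2.imwrite(f"pics/{n}0.png",p[:,:,::-1]); np.savez(f"pics/{n}0.npz",p=p,d=d)
    c=viewer.calibration(n); print(n,c)
E
ls
```

```text
{'time_s': np.float64(0.0), 'q': array([ 1.1  ,  0.354,  1.634, -0.   ,  1.155, -0.002]), 'joint_velocities': array([-0.001,  0.001, -0.001, -0.   ,  0.002,  0.002]), 'tau': array([-1.0000e-03, -5.9385e+01, -3.3423e+01,  7.0000e-02,  2.3000e-02,
       -0.0000e+00]), 'tool_pos': array([0.282, 0.557, 0.236]), 'tcp_rot': array([-7.300e-01, -3.055e+00,  2.000e-03]), 'wrist_force': array([-0.209,  0.298,  0.993]), 'wrist_torque': array([0.023, 0.016, 0.02 ]), 'grip_force': np.float64(0.0), 'opening': np.float64(0.997)}
top {'mtx': array([[459.25345676,   0.        , 319.28290277],
       [  0.        , 459.25345676, 194.41400003],
       [  0.        ,   0.        ,   1.        ]]), 'k1': -0.07189104305818415, 'R': array([[ 1.92606893e-02, -9.99812510e-01,  1.99256997e-03],
       [-9.94562769e-01, -1.93634803e-02, -1.02322794e-01],
       [ 1.02342193e-01, -1.09283559e-05, -9.94749253e-01]]), 't': array([0.1123904 , 0.53644109, 1.21099031])}
scene {'mtx': array([[361.54624065,   0.        , 317.45024236],
       [  0.        , 361.54624065, 198.27977411],
       [  0.        ,   0.        ,   1.        ]]), 'k1': 0.02803050384787825, 'R': array([[ 0.49429828,  0.86928582,  0.00337338],
       [ 0.61152474, -0.34496544, -0.71206484],
       [-0.61782417,  0.35403533, -0.70210561]]), 't': array([-0.369528  , -0.21681376,  1.49908108])}
pics
```

View pics/top0.png

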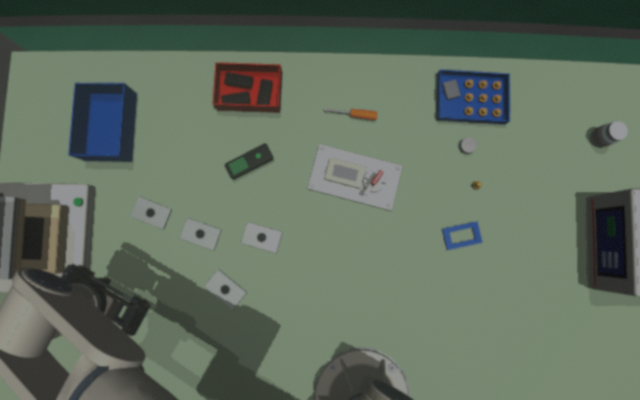

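View pics/scene0.png

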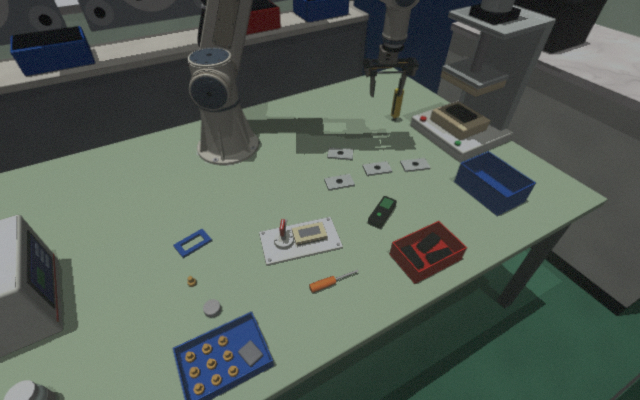

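The top view shows four panel lookalikes, at (150,212), (201,234), (225,289) and (262,237). The largest column is farthest to the robot's right (−y), so (262,237) is the one meant. The frame is at (462,236), the seat at (346,173) and the catch at (375,180). I'll measure these and take the confirming crop.

```bash
cat > h.py <<'E'
import cv2, numpy as np
from scipy.spatial.transform import Rotation as Rn
def cast(c,uv,z):
    "pixels -> world points on plane z"
    uv=np.asarray(uv,float).reshape(-1,2); K=c["mtx"]
    xd=(uv-[K[0,2],K[1,2]])/[K[0,0],K[1,1]]; x=xd.copy()
    for _ in range(15): x=xd/(1+c["k1"]*(x**2).sum(1,keepdims=True))
    d=np.c_[x,np.ones(len(x))]@c["R"]; o=-c["R"].T@c["t"]
    return o+d*((z-o[2])/d[:,2])[:,None]
def proj(c,X):
    X=np.atleast_2d(X)@c["R"].T+c["t"]; x=X[:,:2]/X[:,2:]
    x=x*(1+c["k1"]*(x**2).sum(1,keepdims=True))
    return x*[c["mtx"][0,0],c["mtx"][1,1]]+c["mtx"][:2,2]
def blob(mask,near):
    "largest-contour containing/nearest pixel"
    cs,_=cv2.findContours(mask.astype(np.uint8),cv2.RETR_EXTERNAL,cv2.CHAIN_APPROX_NONE)
    cs=[k for k in cs if cv2.contourArea(k)>60]
    return max(cs,key=lambda k:cv2.pointPolygonTest(k,tuple(map(float,near)),True))
def rect(c,k,z):
    "world min-area rect: centre, sizes(short,long) mm, yaw of long side deg"
    P=cast(c,k.reshape(-1,2),z)[:,:2]
    (cx,cy),(w,h),a=cv2.minAreaRect((P*1000).astype(np.float32))
    if w>h: a+=90; w,h=h,w      # now angle a is direction of short side
    return np.array([cx,cy])/1000,(round(w,1),round(h,1)),a
E
python3 - <<'E'
from h import *
from workcell import viewer
z=np.load("pics/top0.npz"); p=z["p"]; c=viewer.calibration("top")
hsv=cv2.cvtColor(p,cv2.COLOR_RGB2HSV)
for n,(u,v) in dict(panel=(255,232),p2=(193,230),fix=(318,180),seat=(333,170),frame=(448,240),bg=(300,280),lid=(452,90)).items(): print(n,p[v,u],hsv[v,u])
H,S,V=[hsv[...,i].astype(int) for i in range(3)]
blue=(H>100)&(H<125)&(S>120)
k=blob(blue,(448,240)); print("frame",rect(c,k,.01))
g=(S<45)&(V>110)
for nm,uv,zz in(("panel",(255,232),.01),("p2",(193,230),.01),("p3",(145,210),.01),("p4",(218,285),.01),("fix",(318,180),.012)):
    print(nm,rect(c,blob(g,uv),zz))
a=cv2.resize(p[130:310,120:420][:,:,::-1],(800,480),interpolation=cv2.INTER_CUBIC)
cv2.imwrite("pics/crop1.png",cv2.convertScaleAbs(a,alpha=1.3))
E
```

```text
panel [145 149 147] [ 75   7 149]
p2 [139 145 140] [ 65  11 145]
fix [147 149 150] [100   5 150]
seat [128 131 125] [ 45  12 131]
frame [ 55  85 138] [109 153 138]
bg [120 136 114] [ 52  41 136]
lid [ 98 100 102] [105  10 102]
frame (array([ 0.43163019, -0.26869229]), (55.8, 96.8), 12.61319351196289)
panel (array([0.46724265, 0.11469   ]), (955.8, 1853.3), 179.70867156982422)
p2 (array([0.46724265, 0.11469   ]), (955.8, 1853.3), 179.70867156982422)
p3 (array([0.46724265, 0.11469   ]), (955.8, 1853.3), 179.70867156982422)
p4 (array([0.46724265, 0.11469   ]), (955.8, 1853.3), 179.70867156982422)
fix (array([0.46714676, 0.11470282]), (954.3, 1850.4), 179.70867156982422)
```

View pics/crop1.png

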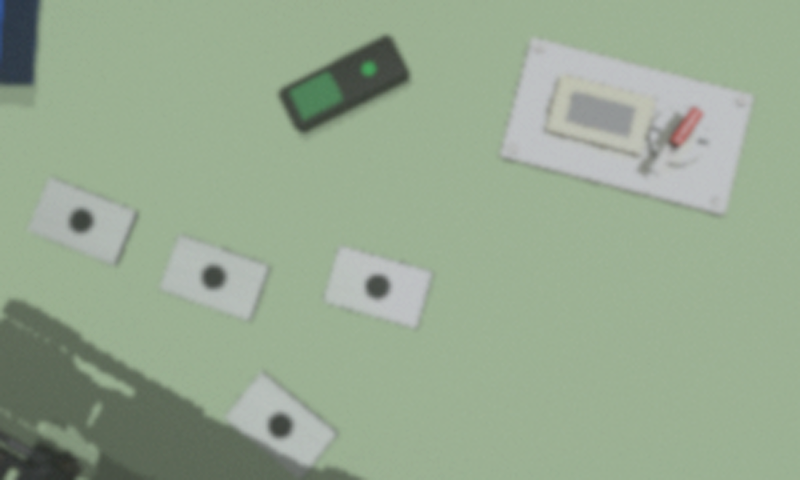

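The crop shows four like panels with black spots. The one at crop (378,287), i.e. (262,237) in the top view, is the rightmost and matches the description. The fixture has its catch at the right-hand end, so seat +y points to image left.

```bash
cat >> h.py <<'E'
def masks(p):
    hsv=cv2.cvtColor(cv2.GaussianBlur(p,(3,3),0),cv2.COLOR_RGB2HSV); H,S,V=[hsv[...,i].astype(int) for i in range(3)]
    return dict(blue=(H>100)&(H<125)&(S>110)&(V>50),grey=(S<26)&(V>105),red=((H<8)|(H>170))&(S>90)&(V>60)),H,S,V
def mv(s,target,yaw):
    """tool-frame shift and z-turn (deg) to bring the TCP to target with tool down, tool y axis at world yaw (mod 180)"""
    R=Rn.from_rotvec(s["tcp_rot"]); 
    best=None
    for y in (yaw,yaw+180):
        a=np.radians(y); yv=np.array([np.cos(a),np.sin(a),0]); zv=np.array([0,0,-1.]); xv=np.cross(yv,zv)
        G=Rn.from_matrix(np.c_[xv,yv,zv]); r=(R.inv()*G).as_rotvec(degrees=True)
        if best is None or np.linalg.norm(r)<np.linalg.norm(best): best=r
    return R.inv().apply(np.array(target)-s["tool_pos"]),best
E
python3 - <<'E'
from h import *
from workcell import viewer,ctrl
z=np.load("pics/top0.npz"); p=z["p"]; c=viewer.calibration("top")
m,H,S,V=masks(p)
for nm,uv,zz in(("panel",(255,232),.01),("p2",(193,230),.01),("fix",(318,180),.012)):
    k=blob(m["grey"],uv); print(nm,rect(c,k,zz))
print("frame",rect(c,blob(m["blue"],(448,240)),.01))
print("seat~",cast(c,[(346,173)],.036),"catch~",cast(c,[(375,179)],.09))
w=viewer.calibration("wrist"); s=ctrl.sense(); R=Rn.from_rotvec(s["tcp_rot"]).as_matrix()
print(w["mtx"],w["k1"]); o=-w["R"].T@w["t"]
print("cam in tool",R.T@(o-s["tool_pos"]),"\ncam axes in tool (rows)\n",np.round(w["R"]@R,3)); print(np.round(R,3))
E
```

```text
panel (array([0.41668674, 0.27759656]), (62.9, 102.4), 165.1164779663086)
p2 (array([0.42241736, 0.44557837]), (61.2, 102.0), 162.27652740478516)
fix (array([0.58652905, 0.02636854]), (132.2, 241.3), 166.29678344726562)
frame (array([ 0.43177466, -0.2688649 ]), (56.2, 97.3), 12.778294563293457)
seat~ [[0.5926206  0.05196298 0.036     ]] catch~ [[ 0.57035993 -0.01975084  0.09      ]]
[[275.90913987   0.         321.71634483]
 [  0.         275.90913987 197.01915204]
 [  0.           0.           1.        ]] -0.006907185637434052
cam in tool [ 0.07376993 -0.00086125 -0.14735761] 
cam axes in tool (rows)
 [[-0.     1.    -0.   ]
 [-0.965 -0.    -0.263]
 [-0.263  0.     0.965]]
[[-0.892  0.452 -0.001]
 [ 0.452  0.892 -0.001]
 [ 0.    -0.001 -1.   ]]
```

```bash
python3 - <<'E'
from h import *
from workcell import viewer,ctrl
s=ctrl.sense(); print(mv(s,(.59,.03,.25),-13.7))
E
```

```text
(array([-0.51280597, -0.33126427, -0.01365278]), array([-6.25956629e-02,  4.81007313e-02,  7.68407791e+01]))
```

Call:
drive_tool([
  {"twist": [0,0,0],"translation": [-0.0513,-0.0331,-0.001],"fingers": 0},
  {"twist": [0,0,0],"translation": [-0.0513,-0.0331,-0.001],"fingers": 0},
  {"twist": [0,0,0],"translation": [-0.0513,-0.0331,-0.001],"fingers": 0},
  {"twist": [0,0,0],"translation": [-0.0513,-0.0331,-0.001],"fingers": 0},
  {"twist": [0,0,0],"translation": [-0.0513,-0.0331,-0.001],"fingers": 0},
  {"twist": [0,0,0],"translation": [-0.0513,-0.0331,-0.001],"fingers": 0},
  {"twist": [0,0,0],"translation": [-0.0513,-0.0331,-0.001],"fingers": 0},
  {"twist": [0,0,0],"translation": [-0.0513,-0.0331,-0.001],"fingers": 0},
  {"twist": [0,0,0],"translation": [-0.0513,-0.0331,-0.001],"fingers": 0},
  {"twist": [0,0,0],"translation": [-0.0513,-0.0331,-0.001],"fingers": 0},
])

```text
time_s: 1.35
tool_pos: [0.5911, 0.0286, 0.2464]
tcp_rot: [-0.73, -3.055, -0.0]
wrist_force: [0.7, 0.5, 0.1]
opening: 1.0
grip_force: 0.0
```

Call:
drive_tool([
  {"twist": [0,0,9.6],"translation": [0,0,0],"fingers": 0},
  {"twist": [0,0,9.6],"translation": [0,0,0],"fingers": 0},
  {"twist": [0,0,9.6],"translation": [0,0,0],"fingers": 0},
  {"twist": [0,0,9.6],"translation": [0,0,0],"fingers": 0},
  {"twist": [0,0,9.6],"translation": [0,0,0],"fingers": 0},
  {"twist": [0,0,9.6],"translation": [0,0,0],"fingers": 0},
  {"twist": [0,0,9.6],"translation": [0,0,0],"fingers": 0},
  {"twist": [0,0,9.6],"translation": [0,0,0],"fingers": 0},
])

```text
time_s: 2.35
tool_pos: [0.5902, 0.0305, 0.2462]
tcp_rot: [-2.475, -1.934, 0.001]
wrist_force: [0.2, 0.5, 0.2]
opening: 0.996
grip_force: 0.0
```

```bash
python3 - <<'E'
from h import *
from workcell import viewer,ctrl
s=ctrl.sense(); print(s["time_s"],s["tool_pos"],mv(s,(.59,.03,.25),-13.7))
c=viewer.calibration("wrist"); p,d=viewer.get_image("wrist")
np.savez("pics/w1.npz",p=p,d=d,**c); cv2.imwrite("pics/w1.png",p[:,:,::-1])
E
```

```text
2.35 [0.59023922 0.03048371 0.24619543] (array([-0.00052794, -0.00011809, -0.00380438]), array([-0.04200778,  0.0114868 , -0.2771318 ]))
```

View pics/w1.png

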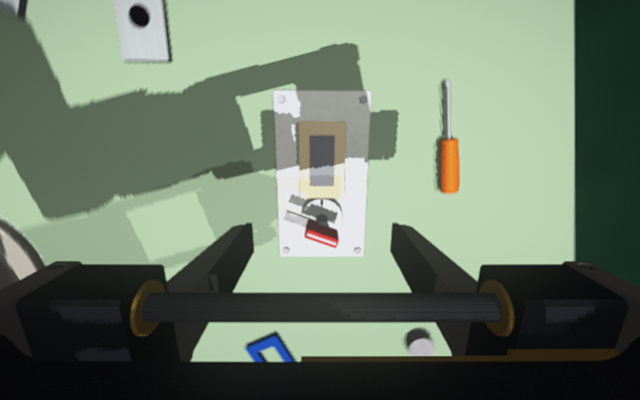

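The wrist view shows the fixture at (322,173), the seat at (322,158), the red wing at (322,235) and the tongue pointing left at (297,216). Half of it is in shadow, so I'll measure with the depth-derived height as well.

```bash
cat >> h.py <<'E'
def hmap(c,d):
    "world xyz per pixel from depth"
    v,u=np.mgrid[:400,:640]; uv=np.c_[u.ravel(),v.ravel()]
    a=cast(c,uv,0.); o=-c["R"].T@c["t"]; ray=a-o; zc=ray@c["R"][2]
    return (o+ray*(d.ravel()/zc)[:,None]).reshape(400,640,3)
E
python3 - <<'E'
from h import *
z=np.load("pics/w1.npz"); c={k:z[k] for k in("mtx","k1","R","t")}; p,d=z["p"],z["d"]
X=hmap(c,d); Z=np.where(d>0,X[...,2],-1)
print("heights bench,fix,seat,panel:",[np.round(np.median(Z[v-2:v+3,u-2:u+3]),4) for u,v in((420,60),(290,180),(310,130),(150,45))])
near=np.zeros_like(Z,bool); near[85:265,265:375]=1
for nm,lo,hi,uv,zz in(("fix",.006,.2,(322,173),.012),("seat",.028,.045,(304,158),.036)):
    k=blob(near&(Z>lo)&(Z<hi),uv); print(nm,rect(c,k,zz),k.reshape(-1,2).min(0),k.reshape(-1,2).max(0))
m,H,S,V=masks(p)
cream=near&(H>10)&(H<32)&(S>40); k=blob(cream,(304,158)); print("cream",rect(c,k,.036))
white=near&(S<30)&(V>60); print("fixcol",rect(c,blob(white|(Z>.006)&near,(322,173)),.012))
k=blob(m["red"]&near,(322,235)); P=X[(m["red"]&near)]; print("red",rect(c,k,.098),np.percentile(P[:,2],[5,50,95]))
# tongue points via height
t=near&(Z>.050)&(Z<.066)&~m["red"]; print("tongue",t.sum(),X[t][:,:2].mean(0))
E
```

```text
heights bench,fix,seat,panel: [np.float64(-0.0009), np.float64(0.0115), np.float64(0.0354), np.float64(0.0092)]
fix (array([0.58813617, 0.02554444]), (128.9, 237.3), 166.28224182128906) [272  90] [370 256]
seat (array([0.58940729, 0.03058681]), (59.7, 146.5), 166.2864532470703) [298 122] [344 231]
cream (array([0.60014465, 0.0726703 ]), (59.3, 59.6), 76.01739501953125)
fixcol (array([0.58819427, 0.02505891]), (130.8, 239.9), 165.82547760009766)
red (array([ 0.57756293, -0.02081073]), (18.8, 38.7), 56.134037017822266) [0.08541721 0.0966025  0.0982962 ]
tongue 293 [ 0.55124582 -0.00766811]
```

```bash
python3 - <<'E'
from h import *
z=np.load("pics/w1.npz"); c={k:z[k] for k in("mtx","k1","R","t")}; p,d=z["p"],z["d"]
X=hmap(c,d); Z=np.where(d>0,X[...,2],-1)
a=np.radians(-13.75); ex=np.array([np.cos(a),np.sin(a)]); ey=np.array([-ex[1],ex[0]])
o=np.array([.5881,.0253])
near=np.zeros_like(Z,bool); near[85:265,265:375]=1
def ext(mask,zz,nm):
    vv,uu=np.nonzero(mask); P=(cast(c,np.c_[uu,vv],zz)[:,:2]-o); q=np.c_[P@ex,P@ey]*1000
    n=2; x0=np.median([q[np.abs(q[:,1]-y)<3,0].min() for y in np.arange(np.percentile(q[:,1],10),np.percentile(q[:,1],90),4)])
    x1=np.median([q[np.abs(q[:,1]-y)<3,0].max() for y in np.arange(np.percentile(q[:,1],10),np.percentile(q[:,1],90),4)])
    print(nm,"x",x0,x1,"y",np.percentile(q[:,1],[0,1,99,100]))
seat=near&(Z>.030)&(Z<.042); seat[196:]=0; ext(seat,.036,"seat")
# y ends in lateral slices away from the catch
vv,uu=np.nonzero(near&(Z>.030)&(Z<.042)); P=cast(c,np.c_[uu,vv],.036)[:,:2]-o; q=np.c_[P@ex,P@ey]*1000
for x in range(-24,28,6):
    s=np.sort(q[np.abs(q[:,0]-x)<3,1]); print(x,s[0],s[-1],"gap",[ (round(s[i],1),round(s[i+1],1)) for i in np.nonzero(np.diff(s)>2.5)[0]])
m,H,S,V=masks(p); T=near&(Z>.094)&(Z<.104); ext(T,.098,"wingtop"); print(rect(c,blob(T,(322,240)),.098))
E
```

```text
seat x -29.399302491143388 29.295614317070896 y [-16.04047406 -15.86706466  78.47961153  78.65553992]
-24 -64.62300802543359 78.64463862992578 gap [(np.float64(-63.1), np.float64(-44.1)), (np.float64(-44.1), np.float64(-39.8)), (np.float64(-38.4), np.float64(-20.0))]
-18 -48.494754326810714 78.61767548564946 gap [(np.float64(-32.7), np.float64(-20.0))]
-12 -49.9731608364075 78.59112636242037 gap [(np.float64(-50.0), np.float64(-47.1)), (np.float64(-47.1), np.float64(-42.7)), (np.float64(-42.7), np.float64(-38.4)), (np.float64(-32.7), np.float64(-29.9)), (np.float64(-28.5), np.float64(-24.3)), (np.float64(-24.3), np.float64(-20.1))]
-6 -51.43936243285903 78.57018486477926 gap [(np.float64(-41.3), np.float64(-37.0)), (np.float64(-37.0), np.float64(-34.2)), (np.float64(-29.9), np.float64(-27.1)), (np.float64(-27.1), np.float64(-20.1))]
0 -47.11584539290851 78.54437990259038 gap [(np.float64(-42.8), np.float64(-37.0)), (np.float64(-22.9), np.float64(-20.1))]
6 -55.88676229253603 78.51898782367677 gap [(np.float64(-55.9), np.float64(-51.5)), (np.float64(-44.2), np.float64(-41.4)), (np.flo
[... 643 characters left out ...]
 (np.float64(-53.0), np.float64(-50.1)), (np.float64(-50.1), np.float64(-47.2)), (np.float64(-45.7), np.float64(-42.8)), (np.float64(-42.8), np.float64(-38.5)), (np.float64(-38.5), np.float64(-35.7)), (np.float64(-34.3), np.float64(-31.4)), (np.float64(-30.0), np.float64(-20.2))]
24 -57.417211518954986 78.45008374403295 gap [(np.float64(-53.0), np.float64(-50.1)), (np.float64(-48.6), np.float64(-45.8)), (np.float64(-45.7), np.float64(-42.9)), (np.float64(-41.4), np.float64(-38.6)), (np.float64(-34.3), np.float64(-20.2))]
wingtop x -17.19802871481014 19.280382825109502 y [-62.4149904  -62.40020076 -41.01609754 -39.78610139]
(array([ 0.5761778 , -0.02455219]), (12.6, 39.6), 56.126068115234375)
```

```bash
python3 - <<'E'
from h import *
from workcell import viewer,ctrl
s=ctrl.sense(); print(mv(s,(.595,.0537,.156),-13.75))
E
```

```text
(array([ 0.02366029, -0.00114011,  0.09020419]), array([-0.03762959,  0.01038867, -0.68615763]))
```

Call:
drive_tool([
  {"twist": [0,0,-0.6],"translation": [0.012,-0.001,0.045],"fingers": 0},
  {"twist": [0,0,0],"translation": [0.012,0,0.045],"fingers": 0},
  {"twist": [0,0,0],"translation": [0,0,0],"fingers": 0},
  {"twist": [0,0,0],"translation": [0,0,0],"fingers": 0},
])

```text
time_s: 2.9
tool_pos: [0.5957, 0.0539, 0.1578]
tcp_rot: [2.458, 1.956, 0.001]
wrist_force: [-0.1, -0.3, 0.1]
opening: 0.997
grip_force: 0.0
```

```bash
cat >> h.py <<'E'
def measure(zz,lo,hi,name,box=None):
    "wrist look at a raised rectangle under the tool: pose in world and tool frame"
    from workcell import viewer,ctrl
    s=ctrl.sense(); c=viewer.calibration("wrist"); p,d=viewer.get_image("wrist")
    np.savez(f"pics/{name}.npz",p=p,d=d,pos=s["tool_pos"],rot=s["tcp_rot"],**c); cv2.imwrite(f"pics/{name}.png",p[:,:,::-1])
    Z=np.where(d>0,hmap(c,d)[...,2],-1); M=(Z>lo)&(Z<hi)
    if box: N=np.zeros_like(M); N[box[1]:box[3],box[0]:box[2]]=1; M&=N
    k=blob(M,proj(c,[*s["tool_pos"][:2],zz])[0]); ctr,sz,a=rect(c,k,zz)
    R=Rn.from_rotvec(s["tcp_rot"]); t=R.inv().apply(np.r_[ctr,s["tool_pos"][2]]-s["tool_pos"])
    print(name,"t",s["time_s"],"tcp",np.round(s["tool_pos"],4),"ctr",np.round(ctr,4),sz,"short yaw",round(a,2),"in tool(mm)",np.round(t[:2]*1000,2),"tool y yaw",np.degrees(np.arctan2(*R.as_matrix()[[1,0],1])).round(2),"height",np.median(Z[M]).round(4), "px",k.reshape(-1,2).min(0),k.reshape(-1,2).max(0))
    return s,c,p,d,Z
E
python3 - <<'E'
from h import *
s,c,p,d,Z=measure(.036,.030,.042,"w2")
b=proj(c,[[.5950-.2377*.05,.0537-.9713*.05,.036]]); print("end px",b)
measure  # y extents by slices
a=np.radians(-13.75); ex=np.array([np.cos(a),np.sin(a)]); ey=np.array([-ex[1],ex[0]]); o=np.array([.595,.0537])
vv,uu=np.nonzero((Z>.03)&(Z<.042)); P=cast(c,np.c_[uu,vv],.036)[:,:2]-o; q=np.c_[P@ex,P@ey]*1000
q=q[(abs(q[:,0])<40)&(abs(q[:,1])<70)]
for x in (-24,-18,-12,12,18,24):
    t=np.sort(q[np.abs(q[:,0]-x)<1.5,1]); g=np.nonzero(np.diff(t)>3)[0]; print(x,t[-1],[(round(t[i],1),round(t[i+1],1)) for i in g])
m=abs(q[:,1]-10)<30; print("x",[ (q[m&(abs(q[:,1]-y)<1.5),0].min().round(1),q[m&(abs(q[:,1]-y)<1.5),0].max().round(1)) for y in (-15,0,15,30)])
E
```

```text
w2 t 2.9 tcp [0.5957 0.0539 0.1578] ctr [0.5949 0.0527] (59.6, 103.1) short yaw 166.31 in tool(mm) [-1.39 -0.52] tool y yaw -12.99 height 0.0355 px [291 147] [352 245]
end px [[320.48815538 242.75165533]]
-24 49.854388301257885 [(np.float64(-64.6), np.float64(-48.3))]
-18 49.929492461474254 [(np.float64(-63.3), np.float64(-59.8)), (np.float64(-59.8), np.float64(-48.2))]
-12 50.00490620471987 [(np.float64(-69.1), np.float64(-62.1)), (np.float64(-60.9), np.float64(-57.4)), (np.float64(-55.1), np.float64(-49.3))]
12 50.322492966987156 [(np.float64(-62.9), np.float64(-54.7)), (np.float64(-54.7), np.float64(-49.0))]
18 50.399528536466896 [(np.float64(-68.8), np.float64(-62.9)), (np.float64(-57.0), np.float64(-48.9))]
24 50.48980601123715 [(np.float64(-67.5), np.float64(-48.8))]
x [(np.float64(-29.6), np.float64(29.9)), (np.float64(-29.4), np.float64(29.3)), (np.float64(-29.2), np.float64(29.7)), (np.float64(-29.0), np.float64(29.1))]
```

View pics/w2.png

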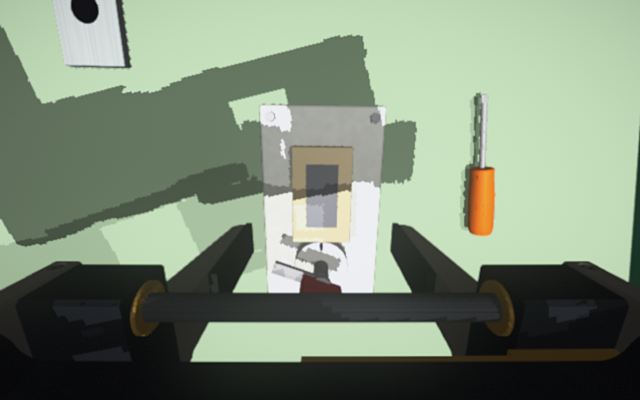

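```bash
python3 - <<'E'
from h import *
from workcell import viewer,ctrl
s=ctrl.sense(); print(mv(s,(.4318,-.2689,.130),12.8))
E
```

```text
(array([-0.35147615, -0.08752463,  0.02804758]), array([ 1.34767261e-01, -2.96186527e-03, -2.58138981e+01]))
```

Call:
drive_tool([
  {"twist": [0,0,0],"translation": [-0.0502,-0.0125,0],"fingers": 0},
  {"twist": [0,0,0],"translation": [-0.0502,-0.0125,0],"fingers": 0},
  {"twist": [0,0,0],"translation": [-0.0502,-0.0125,0.004],"fingers": 0},
  {"twist": [0,0,0],"translation": [-0.0502,-0.0125,0.006],"fingers": 0},
  {"twist": [0,0,0],"translation": [-0.0502,-0.0125,0.006],"fingers": 0},
  {"twist": [0,0,0],"translation": [-0.0502,-0.0125,0.006],"fingers": 0},
  {"twist": [0,0,-8.6],"translation": [-0.0502,-0.0125,0.006],"fingers": 0},
  {"twist": [0,0,-8.6],"translation": [0,0,0],"fingers": 0},
  {"twist": [0,0,-8.6],"translation": [0,0,0],"fingers": 0},
  {"twist": [0,0,0],"translation": [0,0,0],"fingers": 0},
])

```text
time_s: 4.2
tool_pos: [0.4311, -0.2695, 0.1303]
tcp_rot: [1.961, 2.451, 0.0]
wrist_force: [-0.7, 0.9, 0.6]
opening: 0.999
grip_force: 0.0
```

```bash
python3 - <<'E'
from h import *
s,c,p,d,Z=measure(.010,.005,.018,"w3")
m,*_=masks(p); k=blob(m["blue"],proj(c,[*s["tool_pos"][:2],.01])[0]+[25,0]); print("blue",rect(c,k,.01))
E
```

```text
w3 t 4.2 tcp [ 0.4311 -0.2695  0.1303] ctr [ 0.4328 -0.2709] (59.9, 99.5) short yaw 12.89 in tool(mm) [-1.75  1.33] tool y yaw 12.66 height 0.0105 px [292 149] [354 244]
blue (array([ 0.4323862 , -0.27044073]), (60.2, 98.3), 12.827654838562012)
```

Call:
drive_tool([
  {"twist": [0,0,-0.2],"translation": [-0.0016,0.0012,0.04],"fingers": 0},
  {"twist": [0,0,0],"translation": [0,0,0.035],"fingers": 0},
  {"twist": [0,0,0],"translation": [0,0,0.02],"fingers": 0.15},
  {"twist": [0,0,0],"translation": [0,0,0.01],"fingers": 0.25},
  {"twist": [0,0,0],"translation": [0,0,0],"fingers": 0.3},
  {"twist": [0,0,0],"translation": [0,0,0],"fingers": 0.4},
  {"twist": [0,0,0],"translation": [0,0,0],"fingers": 0.5},
  {"twist": [0,0,0],"translation": [0,0,0],"fingers": 0.5},
], newtons=15)

```text
time_s: 5.25
tool_pos: [0.4324, -0.27, 0.0243]
tcp_rot: [1.956, 2.457, 0.0]
wrist_force: [-1.1, 0.3, 5.4]
opening: 0.651
grip_force: 15.0
```

Call:
drive_tool([
  {"twist": [0,0,0],"translation": [0,0,-0.02],"fingers": 0.5},
  {"twist": [0,0,0],"translation": [0,0,-0.05],"fingers": 0.5},
  {"twist": [0,0,0],"translation": [0,0,-0.05],"fingers": 0.5},
  {"twist": [0,0,0],"translation": [0,0,-0.035],"fingers": 0.5},
  {"twist": [0,0,0],"translation": [0,0,0],"fingers": 0.5},
])

```text
time_s: 5.88
tool_pos: [0.4334, -0.2707, 0.1814]
tcp_rot: [1.954, 2.453, 0.001]
wrist_force: [0.4, -0.0, -2.2]
opening: 0.649
grip_force: 15.0
```

```bash
python3 - <<'E'
from h import *
from workcell import viewer,ctrl
s=ctrl.sense(); print(s["opening"],s["grip_force"],mv(s,(.5954,.055,.18),-13.7))
E
```

```text
0.6489447815299193 14.999826103448868 (array([0.28116028, 0.23078815, 0.00115714]), array([ 0.27306694,  0.16901875, 26.63156708]))
```

Call:
drive_tool([
  {"twist": [0,0,0],"translation": [0.0402,0.033,0],"fingers": 0.5},
  {"twist": [0,0,0],"translation": [0.0402,0.033,0],"fingers": 0.5},
  {"twist": [0,0,0],"translation": [0.0402,0.033,0],"fingers": 0.5},
  {"twist": [0,0,0],"translation": [0.0402,0.033,0],"fingers": 0.5},
  {"twist": [0,0,0],"translation": [0.0402,0.033,0],"fingers": 0.5},
  {"twist": [0,0,0],"translation": [0.0402,0.033,0],"fingers": 0.5},
  {"twist": [0,0,0],"translation": [0.04,0.0328,0],"fingers": 0.5},
  {"twist": [0,0,8.9],"translation": [0,0,0],"fingers": 0.5},
  {"twist": [0,0,8.9],"translation": [0,0,0],"fingers": 0.5},
  {"twist": [0,0,8.8],"translation": [0,0,0],"fingers": 0.5},
])

```text
time_s: 7.12
tool_pos: [0.5929, 0.0562, 0.1767]
tcp_rot: [-2.473, -1.935, 0.004]
wrist_force: [-0.4, -0.2, -0.4]
opening: 0.651
grip_force: 15.0
```

Call:
drive_tool([
  {"twist": [0,0,0],"translation": [0,0,0],"fingers": 0.5},
  {"twist": [0,0,0],"translation": [0,0,0],"fingers": 0.5},
])

```text
time_s: 7.38
tool_pos: [0.5935, 0.0559, 0.1777]
tcp_rot: [-2.466, -1.945, 0.002]
wrist_force: [-0.9, -0.7, -0.0]
opening: 0.646
grip_force: 15.0
```

```bash
python3 - <<'E'
from h import *
s,c,p,d,Z=measure(.166,.150,.175,"w4")
print(mv(s,(.5954,.055,.075),-13.7))
E
```

```text
w4 t 7.375 tcp [0.5935 0.0559 0.1777] ctr [0.5951 0.0636] (84.6, 91.3) short yaw 76.57 in tool(mm) [ 7.87 -0.24] tool y yaw -13.47 height 0.1626 px [248 163] [395 291]
(array([-0.00038912,  0.00222239,  0.10272374]), array([-0.06810225,  0.02402473,  0.22563851]))
```

Call:
drive_tool([
  {"twist": [0,0,0.2],"translation": [-0.0004,0.0022,0.04],"fingers": 0.5},
  {"twist": [0,0,0],"translation": [0,0,0.04],"fingers": 0.5},
  {"twist": [0,0,0],"translation": [0,0,0.02],"fingers": 0.5},
  {"twist": [0,0,0],"translation": [0,0,0],"fingers": 0.5},
  {"twist": [0,0,0],"translation": [0,0,0],"fingers": 0.5},
])

```text
time_s: 8.05
tool_pos: [0.5966, 0.0551, 0.0794]
tcp_rot: [2.472, 1.938, 0.001]
wrist_force: [-0.0, 0.4, -0.7]
opening: 0.652
grip_force: 15.0
```

```bash
python3 - <<'E'
from h import *
from workcell import ctrl,viewer
for i in range(3):
    s=ctrl.sense(); print(s["tool_pos"],mv(s,(.5954,.055,.0603),-13.7)); 
    p,d=viewer.get_image("wrist")
cv2.imwrite("pics/w5.png",p[100:300,220:420,::-1].repeat(3,0).repeat(3,1))
E
```

```text
[0.59656602 0.05512952 0.0793965 ] (array([-0.00041095, -0.00112064,  0.01909523]), array([ 0.05791692, -0.02004607, -0.11748259]))
[0.59684421 0.05515634 0.07976138] (array([-0.00050966, -0.00139955,  0.01945859]), array([ 0.10186595, -0.03705214, -0.12989251]))
[0.5968315  0.0551382  0.07985998] (array([-0.00048948, -0.00139491,  0.01955699]), array([ 0.11134496, -0.03785504, -0.13571882]))
```

View pics/w5.png

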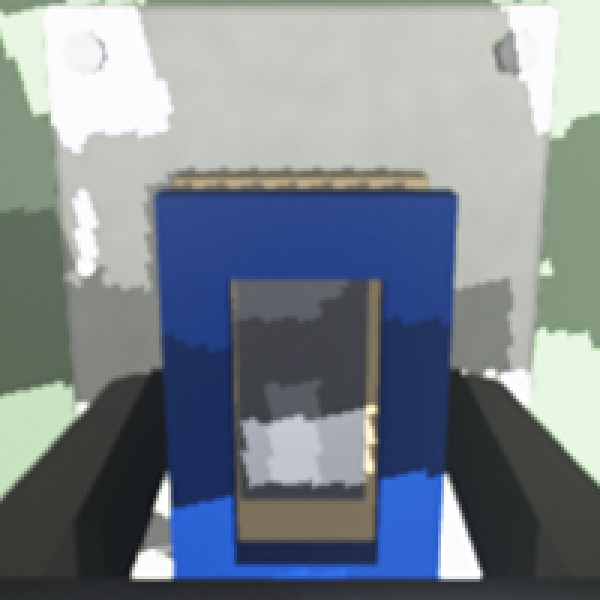

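The view shows the held frame centred at crop x≈307 against the seat's 300, so it sits about 1.4 mm too far in +y of the tool. That agrees with the pose reading. I'll correct it and lower.

Call:
drive_tool([
  {"twist": [0,0,-0.1],"translation": [-0.0005,-0.0014,0.005],"fingers": 0.5},
  {"twist": [0,0,0],"translation": [0,0,0.004],"fingers": 0.5},
  {"twist": [0,0,0],"translation": [0,0,0.004],"fingers": 0.5},
  {"twist": [0,0,0],"translation": [0,0,0.003],"fingers": 0.5},
  {"twist": [0,0,0],"translation": [0,0,0],"fingers": 0.5},
  {"twist": [0,0,0],"translation": [0,0,0],"fingers": 0.5},
])

```text
time_s: 8.95
tool_pos: [0.5946, 0.0549, 0.0626]
tcp_rot: [2.472, 1.939, 0.0]
wrist_force: [-0.8, -0.2, -0.6]
opening: 0.653
grip_force: 15.0
```

```bash
cat > look.py <<'E'
from h import *
from workcell import ctrl,viewer
# held frame vs seat: image edges of blue top (at frame z) and cream
P=[]; F=[]
for i in range(3):
    s=ctrl.sense(); P.append(s["tool_pos"]); F.append(s["wrist_force"]); viewer.get_image("wrist")
s["tool_pos"]=np.mean(P,0); print("t",s["time_s"],s["tool_pos"].round(4),"F",np.mean(F,0).round(2),"open",s["opening"]); print([np.round(x,4) for x in mv(s,(.5954,.055,.0603),-13.7)])
E
python3 look.py
```

```text
t 9.05 [0.5946 0.0549 0.0627] F [-0.54 -0.16 -1.07] open 0.6479894573076046
[array([0.0003, 0.0008, 0.0024]), array([ 0.0103, -0.0019, -0.0593])]
```

Call:
drive_tool([
  {"twist": [0,0,0],"translation": [0.0003,0.0006,0.001],"fingers": 0.5},
  {"twist": [0,0,0],"translation": [0,0,0.001],"fingers": 0.5},
  {"twist": [0,0,0],"translation": [0,0,0.0005],"fingers": 0.5},
  {"twist": [0,0,0],"translation": [0,0,0],"fingers": 0.5},
])

```text
time_s: 9.6
tool_pos: [0.5952, 0.0551, 0.0601]
tcp_rot: [2.472, 1.939, 0.0]
wrist_force: [-0.7, -0.2, -0.4]
opening: 0.649
grip_force: 15.0
```

```bash
python3 look.py
```

```text
t 9.7 [0.5952 0.0551 0.0601] F [-0.86  0.11  0.83] open 0.6492758865698339
[array([-0.    ,  0.0002, -0.0002]), array([ 0.0038, -0.001 , -0.0621])]
```

Call:
drive_tool([
  {"twist": [0,0,0],"translation": [0,0.0002,0.0007],"fingers": 0.5},
  {"twist": [0,0,0],"translation": [0,0,0.0005],"fingers": 0.5},
  {"twist": [0,0,0],"translation": [0,0,0],"fingers": 0.5},
])

```text
time_s: 10.12
tool_pos: [0.5952, 0.0551, 0.0589]
tcp_rot: [-2.471, -1.939, 0.0]
wrist_force: [-1.1, 1.2, 3.0]
opening: 0.651
grip_force: 15.0
```

```bash
python3 look.py
```

```text
t 10.225 [0.5952 0.0551 0.0589] F [-1.1   0.68  2.55] open 0.6480150944714769
[array([-0.    ,  0.0002, -0.0014]), array([-0.0132,  0.0025, -0.0606])]
```

Contact is confirmed at about 3 N. I'll release gently, rise and check.

Call:
drive_tool([
  {"twist": [0,0,0],"translation": [0,0,0],"fingers": 0.3},
  {"twist": [0,0,0],"translation": [0,0,0],"fingers": 0.2},
  {"twist": [0,0,0],"translation": [0,0,0],"fingers": 0.05},
  {"twist": [0,0,0],"translation": [0,0,-0.01],"fingers": 0},
  {"twist": [0,0,0],"translation": [0,0,-0.04],"fingers": 0},
  {"twist": [0,0,0],"translation": [0,0,-0.05],"fingers": 0},
  {"twist": [0,0,0],"translation": [0,0,0],"fingers": 0},
  {"twist": [0,0,0],"translation": [0,0,0],"fingers": 0},
])

```text
time_s: 11.28
tool_pos: [0.5951, 0.055, 0.159]
tcp_rot: [2.471, 1.939, 0.0]
wrist_force: [-0.6, -0.5, -0.8]
opening: 0.999
grip_force: 0.0
```

```bash
python3 - <<'E'
from h import *
s,c,p,d,Z=measure(.046,.040,.052,"w6",box=(270,120,370,262))
m,*_=masks(p); k=blob(m["blue"],proj(c,[*s["tool_pos"][:2],.046])[0]+[25,0]); print("blue",rect(c,k,.046))
cv2.imwrite("pics/w6c.png",p[120:270,245:395,::-1].repeat(4,0).repeat(4,1))
E
```

```text
w6 t 11.275 tcp [0.5951 0.055  0.159 ] ctr [0.5946 0.0539] (59.8, 99.8) short yaw 166.22 in tool(mm) [-1.19 -0.23] tool y yaw -13.76 height 0.0453 px [290 149] [353 247]
blue (array([0.5945144 , 0.05393447]), (58.4, 99.8), 166.2372055053711)
```

View pics/w6c.png

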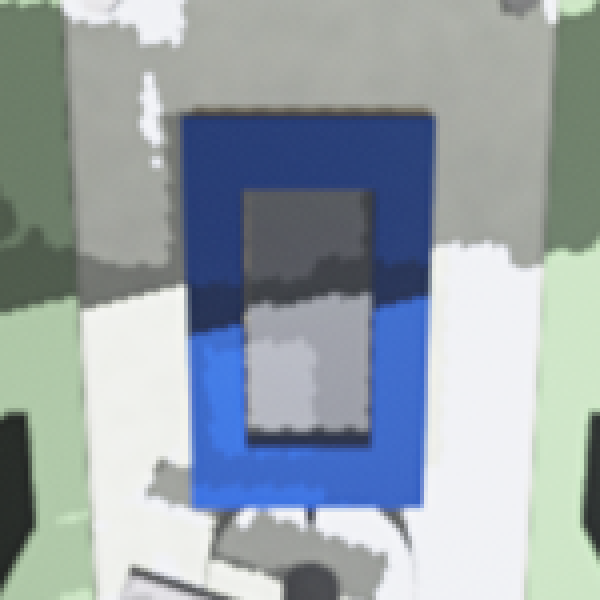

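The frame lies flush: the crop shows its edges within about 0.7 mm of the cream seat. Next is the panel.

```bash
python3 - <<'E'
from h import *
from workcell import ctrl
print(mv(ctrl.sense(),(.4167,.2776,.130),-14.9))
E
```

```text
(array([ 0.17393107, -0.22574814,  0.02841036]), array([-0.06457731,  0.02236935,  1.13951496]))
```

Call:
drive_tool([
  {"twist": [0,0,1.1],"translation": [0.029,-0.0376,0.001],"fingers": 0},
  {"twist": [0,0,0],"translation": [0.029,-0.0376,0.003],"fingers": 0},
  {"twist": [0,0,0],"translation": [0.029,-0.0376,0.006],"fingers": 0},
  {"twist": [0,0,0],"translation": [0.029,-0.0376,0.006],"fingers": 0},
  {"twist": [0,0,0],"translation": [0.029,-0.0376,0.006],"fingers": 0},
  {"twist": [0,0,0],"translation": [0.029,-0.0376,0.006],"fingers": 0},
  {"twist": [0,0,0],"translation": [0,0,0],"fingers": 0},
  {"twist": [0,0,0],"translation": [0,0,0],"fingers": 0},
])

```text
time_s: 12.32
tool_pos: [0.4209, 0.2801, 0.1301]
tcp_rot: [2.489, 1.917, -0.002]
wrist_force: [-0.1, 0.7, -0.2]
opening: 1.006
grip_force: 0.0
```

```bash
python3 - <<'E'
from h import *
from workcell import ctrl
s,c,p,d,Z=measure(.010,.005,.016,"w7")
E
```

```text
w7 t 12.325 tcp [0.4209 0.2801 0.1301] ctr [0.4173 0.2772] (59.6, 99.6) short yaw 165.42 in tool(mm) [-3.71 -2.75] tool y yaw -14.81 height 0.0094 px [288 151] [349 246]
```

Call:
drive_tool([
  {"twist": [0,0,-0.2],"translation": [-0.003,-0.0026,0.04],"fingers": 0},
  {"twist": [0,0,0],"translation": [0,0,0.035],"fingers": 0},
  {"twist": [0,0,0],"translation": [0,0,0.02],"fingers": 0.15},
  {"twist": [0,0,0],"translation": [0,0,0.01],"fingers": 0.25},
  {"twist": [0,0,0],"translation": [0,0,0],"fingers": 0.3},
  {"twist": [0,0,0],"translation": [0,0,0],"fingers": 0.4},
  {"twist": [0,0,0],"translation": [0,0,0],"fingers": 0.5},
  {"twist": [0,0,0],"translation": [0,0,0],"fingers": 0.5},
], newtons=20)

```text
time_s: 13.38
tool_pos: [0.4181, 0.2785, 0.0264]
tcp_rot: [2.487, 1.92, 0.001]
wrist_force: [-0.4, 0.5, -0.9]
opening: 0.648
grip_force: 20.0
```

```bash
python3 look.py
```

```text
t 13.475 [0.4181 0.2785 0.0263] F [-0.59 -0.43  1.98] open 0.6527918040096958
[array([-0.1713,  0.2281, -0.0339]), array([ 0.0282, -0.0268, -0.951 ])]
```

Call:
drive_tool([
  {"twist": [0,0,0],"translation": [0,0,-0.015],"fingers": 0.5},
  {"twist": [0,0,0],"translation": [0,0,-0.045],"fingers": 0.5},
  {"twist": [0,0,0],"translation": [0,0,-0.045],"fingers": 0.5},
  {"twist": [0,0,0],"translation": [0,0,-0.035],"fingers": 0.5},
  {"twist": [0,0,0],"translation": [0,0,0],"fingers": 0.5},
])

```text
time_s: 14.15
tool_pos: [0.4193, 0.2793, 0.1691]
tcp_rot: [2.486, 1.92, 0.009]
wrist_force: [-0.5, 0.4, -1.7]
opening: 0.649
grip_force: 20.0
```

```bash
sed -i 's/(.5954,.055,.0603),-13.7)/(.5953,.0554,.0723),-13.75)/' look.py; python3 look.py
```

```text
t 14.25 [0.4184 0.2787 0.1674] F [-0.28  0.36 -1.95] open 0.6497472682590462
[array([-0.1713,  0.2276,  0.0951]), array([ 0.0136, -0.013 , -0.9053])]
```

Call:
drive_tool([
  {"twist": [0,0,-0.9],"translation": [-0.0244,0.0325,0],"fingers": 0.5},
  {"twist": [0,0,0],"translation": [-0.0244,0.0325,0],"fingers": 0.5},
  {"twist": [0,0,0],"translation": [-0.0244,0.0325,0],"fingers": 0.5},
  {"twist": [0,0,0],"translation": [-0.0244,0.0325,0],"fingers": 0.5},
  {"twist": [0,0,0],"translation": [-0.0244,0.0325,0.015],"fingers": 0.5},
  {"twist": [0,0,0],"translation": [-0.0244,0.0325,0.02],"fingers": 0.5},
  {"twist": [0,0,0],"translation": [-0.0244,0.0325,0.02],"fingers": 0.5},
  {"twist": [0,0,0],"translation": [0,0,0.02],"fingers": 0.5},
  {"twist": [0,0,0],"translation": [0,0,0],"fingers": 0.5},
  {"twist": [0,0,0],"translation": [0,0,0],"fingers": 0.5},
])

```text
time_s: 15.55
tool_pos: [0.5972, 0.0582, 0.0905]
tcp_rot: [-2.471, -1.939, 0.002]
wrist_force: [0.3, -0.7, -1.5]
opening: 0.65
grip_force: 20.0
```

```bash
python3 look.py
```

```text
t 15.65 [0.5975 0.0583 0.091 ] F [ 0.49 -0.17 -0.96] open 0.6460662431581938
[array([-0.0033, -0.0015,  0.0187]), array([ 0.0311, -0.0119,  0.0326])]
```

Call:
drive_tool([
  {"twist": [0,0,0],"translation": [-0.0033,-0.0015,0.006],"fingers": 0.5},
  {"twist": [0,0,0],"translation": [0,0,0.006],"fingers": 0.5},
  {"twist": [0,0,0],"translation": [0,0,0.003],"fingers": 0.5},
  {"twist": [0,0,0],"translation": [0,0,0],"fingers": 0.5},
  {"twist": [0,0,0],"translation": [0,0,0],"fingers": 0.5},
])

```text
time_s: 16.32
tool_pos: [0.5956, 0.0551, 0.0759]
tcp_rot: [2.471, 1.939, 0.0]
wrist_force: [-0.0, -0.0, -1.0]
opening: 0.646
grip_force: 20.0
```

```bash
python3 look.py
```

```text
t 16.425 [0.5956 0.055  0.076 ] F [ 0.06 -0.18 -1.49] open 0.6498449377742623
[array([ 0.0003, -0.0004,  0.0037]), array([ 0.0143, -0.0061, -0.0132])]
```

Call:
drive_tool([
  {"twist": [0,0,0],"translation": [0.0003,-0.0003,0.0015],"fingers": 0.5},
  {"twist": [0,0,0],"translation": [0,0,0.001],"fingers": 0.5},
  {"twist": [0,0,0],"translation": [0,0,0.001],"fingers": 0.5},
  {"twist": [0,0,0],"translation": [0,0,0.0005],"fingers": 0.5},
  {"twist": [0,0,0],"translation": [0,0,0.0005],"fingers": 0.5},
  {"twist": [0,0,0],"translation": [0,0,0],"fingers": 0.5},
])

```text
time_s: 17.23
tool_pos: [0.5953, 0.0554, 0.0714]
tcp_rot: [-2.472, -1.939, -0.0]
wrist_force: [-0.2, -0.0, -0.3]
opening: 0.65
grip_force: 20.0
```

```bash
python3 look.py
```

```text
t 17.325 [0.5953 0.0554 0.0715] F [-0.06  0.39 -0.48] open 0.6508295530370962
[array([ 0.    ,  0.    , -0.0008]), array([-0.0012,  0.0002, -0.0104])]
```

Call:
drive_tool([
  {"twist": [0,0,0],"translation": [0,0,0.0006],"fingers": 0.5},
  {"twist": [0,0,0],"translation": [0,0,0.0006],"fingers": 0.5},
  {"twist": [0,0,0],"translation": [0,0,0],"fingers": 0.5},
])

```text
time_s: 17.75
tool_pos: [0.5953, 0.0554, 0.0702]
tcp_rot: [2.472, 1.939, 0.0]
wrist_force: [-0.8, -0.6, 1.3]
opening: 0.649
grip_force: 20.0
```

```bash
python3 look.py
```

```text
t 17.85 [0.5953 0.0554 0.0703] F [-0.77 -0.06  1.72] open 0.6530997567538195
[array([ 0.   ,  0.   , -0.002]), array([ 0.0033, -0.0003, -0.0098])]
```

Contact, +3 N relative to hanging. I'll release and rise.

Call:
drive_tool([
  {"twist": [0,0,0],"translation": [0,0,0],"fingers": 0.3},
  {"twist": [0,0,0],"translation": [0,0,0],"fingers": 0.2},
  {"twist": [0,0,0],"translation": [0,0,0],"fingers": 0.05},
  {"twist": [0,0,0],"translation": [0,0,-0.01],"fingers": 0},
  {"twist": [0,0,0],"translation": [0,0,-0.04],"fingers": 0},
  {"twist": [0,0,0],"translation": [0,0,-0.05],"fingers": 0},
  {"twist": [0,0,0],"translation": [0,0,0],"fingers": 0},
  {"twist": [0,0,0],"translation": [0,0,0],"fingers": 0},
])

```text
time_s: 18.9
tool_pos: [0.5951, 0.0554, 0.1703]
tcp_rot: [2.471, 1.939, 0.0]
wrist_force: [0.2, 0.1, 0.3]
opening: 0.998
grip_force: 0.0
```

```bash
python3 - <<'E'
from h import *
s,c,p,d,Z=measure(.0545,.048,.0605,"w8",box=(270,120,370,262))
cv2.imwrite("pics/w8c.png",p[110:290,230:410,::-1].repeat(3,0).repeat(3,1))
print(mv(s,(.5757,-.0255,.17),56.1))
E
```

```text
w8 t 18.9 tcp [0.5951 0.0554 0.1703] ctr [0.5947 0.0546] (59.7, 98.6) short yaw 166.24 in tool(mm) [-0.86 -0.14] tool y yaw -13.76 height 0.0544 px [290 149] [353 245]
(array([-0.08315786,  0.00043423,  0.00032554]), array([ 1.81882794e-02,  4.66627652e-03, -6.98611606e+01]))
```

View pics/w8c.png

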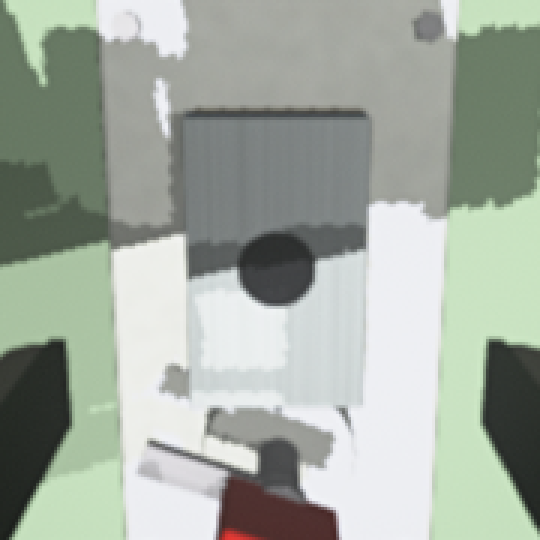

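The panel is flush too: its centre is 0.7 mm from the frame's, with the same yaw. Now the catch: approach the wing at yaw 56°.

Call:
drive_tool([
  {"twist": [0,0,0],"translation": [-0.0413,0.0003,0],"fingers": 0},
  {"twist": [0,0,0],"translation": [-0.0413,0.0003,0],"fingers": 0},
  {"twist": [0,0,-10],"translation": [0,0,0],"fingers": 0},
  {"twist": [0,0,-10],"translation": [0,0,0],"fingers": 0},
  {"twist": [0,0,-10],"translation": [0,0,0],"fingers": 0},
  {"twist": [0,0,-10],"translation": [0,0,0],"fingers": 0},
  {"twist": [0,0,-10],"translation": [0,0,0],"fingers": 0.2},
  {"twist": [0,0,-10],"translation": [0,0,0],"fingers": 0.2},
  {"twist": [0,0,-10],"translation": [0,0,0],"fingers": 0.2},
  {"twist": [0,0,0],"translation": [0,0,0],"fingers": 0.2},
])

```text
time_s: 20.2
tool_pos: [0.5753, -0.0249, 0.1688]
tcp_rot: [-0.913, -3.003, 0.001]
wrist_force: [0.2, 0.8, 0.0]
opening: 0.801
grip_force: 0.0
```

Call:
drive_tool([
  {"twist": [0,0,0],"translation": [0,0,0],"fingers": 0.2},
  {"twist": [0,0,0],"translation": [0,0,0],"fingers": 0.2},
  {"twist": [0,0,0],"translation": [0,0,0],"fingers": 0.2},
])

```text
time_s: 20.58
tool_pos: [0.5762, -0.025, 0.1701]
tcp_rot: [-0.914, -3.006, 0.0]
wrist_force: [-0.4, -0.4, 0.4]
opening: 0.801
grip_force: 0.0
```

```bash
cat > look2.py <<'E'
from h import *
s,c,p,d,Z=measure(.098,.092,.104,"w9")
print(mv(s,(.576,-.025,.091),56.1))
E
python3 look2.py
```

```text
w9 t 20.575 tcp [ 0.5762 -0.025   0.1701] ctr [ 0.5748 -0.0253] (11.1, 39.6) short yaw 56.17 in tool(mm) [ 0.94 -0.98] tool y yaw 56.18 height 0.0973 px [315 189] [328 234]
(array([ 0.00012696, -0.00011575,  0.07912367]), array([-0.00238504, -0.00459245,  0.07627796]))
```

Call:
drive_tool([
  {"twist": [0,0,0],"translation": [0.0005,-0.0006,0.035],"fingers": 0.2},
  {"twist": [0,0,0],"translation": [0,0,0.03],"fingers": 0.3},
  {"twist": [0,0,0],"translation": [0,0,0.014],"fingers": 0.5},
  {"twist": [0,0,0],"translation": [0,0,0],"fingers": 0.6},
  {"twist": [0,0,0],"translation": [0,0,0],"fingers": 0.75},
  {"twist": [0,0,0],"translation": [0,0,0],"fingers": 0.85},
  {"twist": [0,0,0],"translation": [0,0,0],"fingers": 0.95},
  {"twist": [0,0,0],"translation": [0,0,0],"fingers": 1},
  {"twist": [0,0,0],"translation": [0,0,0],"fingers": 1},
], newtons=20)

```text
time_s: 21.75
tool_pos: [0.5761, -0.0248, 0.0918]
tcp_rot: [0.912, 3.005, 0.001]
wrist_force: [0.5, 4.9, 3.3]
opening: 0.128
grip_force: 20.0
```

Call:
drive_tool([
  {"twist": [0,0,7],"translation": [0,0,0],"fingers": 1},
  {"twist": [0,0,9],"translation": [0,0,0],"fingers": 1},
  {"twist": [0,0,9],"translation": [0,0,0],"fingers": 1},
  {"twist": [0,0,9],"translation": [0,0,0],"fingers": 1},
  {"twist": [0,0,9],"translation": [0,0,0],"fingers": 1},
  {"twist": [0,0,9],"translation": [0,0,0],"fingers": 1},
  {"twist": [0,0,9],"translation": [0,0,0],"fingers": 1},
  {"twist": [0,0,9],"translation": [0,0,0],"fingers": 1},
  {"twist": [0,0,0],"translation": [0,0,0],"fingers": 1},
  {"twist": [0,0,0],"translation": [0,0,0],"fingers": 1},
])

```text
time_s: 23.0
tool_pos: [0.5763, -0.0248, 0.0918]
tcp_rot: [2.468, 1.943, 0.003]
wrist_force: [1.7, 5.4, 5.6]
opening: 0.128
grip_force: 20.0
```

```bash
python3 look2.py; python3 look.py
```

```text
w9 t 23.0 tcp [ 0.5763 -0.0248  0.0918] ctr [ 0.5793 -0.0228] (36.4, 37.6) short yaw 20.69 in tool(mm) [2.65 2.45] tool y yaw -13.58 height 0.0973 px [283 221] [360 286]
(array([-0.00028456, -0.00026607,  0.00079675]), array([ 1.12494871e-01,  4.78015793e-03, -6.96817390e+01]))
t 23.15 [ 0.5763 -0.0248  0.0918] F [2.14 4.93 4.86] open 0.124015824905482
[array([ 0.0824, -0.0004,  0.0195]), array([ 0.0894, -0.0573,  0.1739])]
```

Call:
drive_tool([
  {"twist": [0,0,0.2],"translation": [0,0,0],"fingers": 1},
  {"twist": [0,0,0],"translation": [0,0,0],"fingers": 0.8},
  {"twist": [0,0,0],"translation": [0,0,0],"fingers": 0.6},
  {"twist": [0,0,0],"translation": [0,0,0],"fingers": 0.4},
  {"twist": [0,0,0],"translation": [0,0,-0.02],"fingers": 0.4},
  {"twist": [0,0,0],"translation": [0,0,-0.05],"fingers": 0.4},
  {"twist": [0,0,0],"translation": [0,0,-0.04],"fingers": 0.4},
  {"twist": [0,0,0],"translation": [0,0,0],"fingers": 0.4},
  {"twist": [0,0,0],"translation": [0,0,0],"fingers": 0.4},
])

```text
time_s: 24.32
tool_pos: [0.5749, -0.0253, 0.2005]
tcp_rot: [-2.474, -1.935, 0.001]
wrist_force: [0.3, 0.4, -0.6]
opening: 0.598
grip_force: 0.0
```

```bash
python3 look2.py; python3 - <<'E'
import cv2
p=cv2.imread("pics/w9.png"); cv2.imwrite("pics/w10c.png",p[60:270,220:420].repeat(3,0)[:600].repeat(3,1))
E
```

```text
w9 t 24.325 tcp [ 0.5749 -0.0253  0.2005] ctr [ 0.5761 -0.0248] (11.5, 39.2) short yaw 166.06 in tool(mm) [0.76 1.1 ] tool y yaw -13.94 height 0.0971 px [317 181] [329 221]
(array([0.00056458, 0.00112934, 0.1094867 ]), array([-5.59174625e-02, -1.63966138e-02, -7.00442812e+01]))
```

View pics/w10c.png

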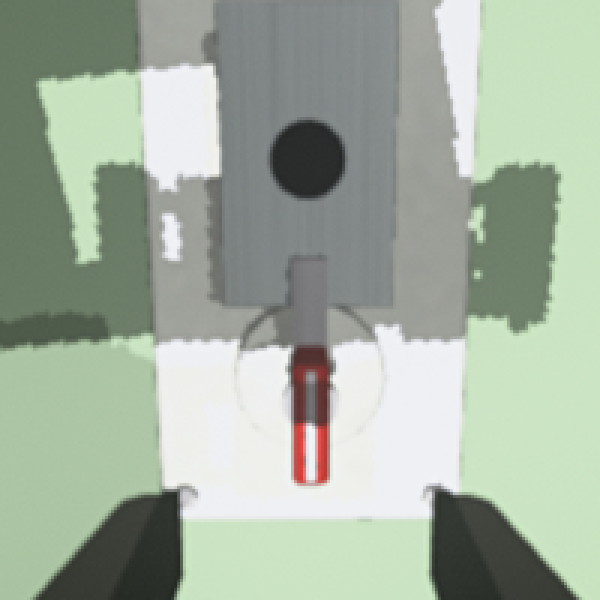

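The catch is in line: wing yaw 166.06° against the seat's 166.25°, and the tongue at crop (308,285) lies over the panel's end. The black spot is at (308,160). Now close the fingers and push at the middle.

Call:
drive_tool([
  {"twist": [0,0,0],"translation": [0.0412,0.0003,0],"fingers": 0.7},
  {"twist": [0,0,0],"translation": [0.0412,0.0003,0],"fingers": 1},
  {"twist": [0,0,0],"translation": [0,0,0.04],"fingers": 1},
  {"twist": [0,0,0],"translation": [0,0,0.04],"fingers": 1},
  {"twist": [0,0,0],"translation": [0,0,0.02],"fingers": 1},
  {"twist": [0,0,0],"translation": [0,0,0],"fingers": 1},
  {"twist": [0,0,0],"translation": [0,0,0],"fingers": 1},
  {"twist": [0,0,0],"translation": [0,0,0],"fingers": 1},
])

```text
time_s: 25.38
tool_pos: [0.5965, 0.0546, 0.1021]
tcp_rot: [2.474, 1.935, 0.002]
wrist_force: [0.4, 0.7, 0.3]
opening: 0.008
grip_force: 0.0
```

```bash
sed -i 's/(.5953,.0554,.0723)/(.595,.055,.0765)/' look.py; python3 look.py
```

```text
t 25.475 [0.5965 0.0546 0.1021] F [ 0.08 -0.14 -0.04] open 0.0038702090814832185
[array([-0.    , -0.0016,  0.0256]), array([ 0.0795, -0.0275, -0.2135])]
```

Call:
drive_tool([
  {"twist": [0,0,0],"translation": [0,-0.0014,0.012],"fingers": 1},
  {"twist": [0,0,0],"translation": [0,0,0.008],"fingers": 1},
  {"twist": [0,0,0],"translation": [0,0,0.003],"fingers": 1},
  {"twist": [0,0,0],"translation": [0,0,0.001],"fingers": 1},
  {"twist": [0,0,0],"translation": [0,0,0.001],"fingers": 1},
  {"twist": [0,0,0],"translation": [0,0,0.001],"fingers": 1},
  {"twist": [0,0,0],"translation": [0,0,0],"fingers": 1},
  {"twist": [0,0,0],"translation": [0,0,0],"fingers": 1},
])

```text
time_s: 26.52
tool_pos: [0.5946, 0.055, 0.0754]
tcp_rot: [2.475, 1.935, 0.0]
wrist_force: [-2.3, -0.1, 2.9]
opening: 0.005
grip_force: 1.6
```

```bash
python3 look.py
```

```text
t 26.625 [0.5946 0.0549 0.0753] F [-2.14  0.09  3.06] open 0.0009989171009058204
[array([ 0.0002,  0.0004, -0.0012]), array([-2.000e-04, -4.000e-04, -2.094e-01])]
```

Call:
drive_tool([
  {"twist": [0,0,0],"translation": [0.0001,0.0004,0.001],"fingers": 1},
  {"twist": [0,0,0],"translation": [0,0,0.001],"fingers": 1},
  {"twist": [0,0,0],"translation": [0,0,0.001],"fingers": 1},
  {"twist": [0,0,0],"translation": [0,0,0],"fingers": 1},
  {"twist": [0,0,0],"translation": [0,0,0],"fingers": 1},
])

```text
time_s: 27.3
tool_pos: [0.5948, 0.0549, 0.0724]
tcp_rot: [-2.475, -1.935, 0.001]
wrist_force: [-4.2, 0.1, 6.9]
opening: 0.006
grip_force: 3.8
```

```bash
python3 look.py; python3 - <<'E'
from h import *
s,c,p,d,Z=measure(.05,.044,.056,"w11",box=(270,120,370,262))
X=hmap(c,d); a=np.radians(-13.75); ey=np.array([.2377,.9713]); ex=np.array([.9713,-.2377]); o=np.array([.5948,.0543])
q=np.c_[(X[...,:2]-o).reshape(-1,2)@ex,(X[...,:2]-o).reshape(-1,2)@ey]; q=q.reshape(400,640,2)
for x0,y0 in((20,35),(-20,35),(20,5),(-20,5)):
    m=(abs(q[...,0]-x0)<6)&(abs(q[...,1]-y0)<8)&(Z>.03)&(Z<.07); print((x0,y0),m.sum(),np.median(Z[m]).round(4))
m=(abs(q[...,0])>42)&(abs(q[...,0])<60)&(abs(q[...,1]-20)<20)&(Z>0); print("base",np.median(Z[m]))
E
```

```text
t 27.4 [0.5947 0.055  0.0724] F [-3.92 -0.2   7.07] open 0.006073144673895202
[array([ 0.0001,  0.0002, -0.0041]), array([-0.0265,  0.0062, -0.2133])]
w11 t 27.45 tcp [0.5948 0.0549 0.0724] ctr [0.5987 0.0703] (59.5, 68.2) short yaw 166.1 in tool(mm) [15.82  0.12] tool y yaw -13.96 height 0.0493 px [274 161] [369 261]
(20, 35) 0 nan
(-20, 35) 0 nan
(20, 5) 0 nan
(-20, 5) 0 nan
base nan
  return _methods._mean(a, axis=axis, dtype=dtype,
  ret = ret.dtype.type(ret / rcount)
```

Call:
drive_tool([
  {"twist": [0,0,0],"translation": [0,-0.0003,0.0003],"fingers": 1},
  {"twist": [0,0,0],"translation": [0,0,0.0003],"fingers": 1},
  {"twist": [0,0,0],"translation": [0,0,0],"fingers": 1},
  {"twist": [0,0,0],"translation": [0,0,0],"fingers": 1},
  {"twist": [0,0,0],"translation": [0,0,0],"fingers": 1},
  {"twist": [0,0,0],"translation": [0,0,0],"fingers": 1},
])

```text
time_s: 28.25
tool_pos: [0.5948, 0.055, 0.072]
tcp_rot: [2.475, 1.935, 0.0]
wrist_force: [-4.3, -1.0, 8.2]
opening: 0.004
grip_force: 4.1
```

```bash
python3 look.py; python3 - <<'E'
from h import *
s,c,p,d,Z=measure(.0495,.044,.056,"w12",box=(270,120,370,262))
cv2.imwrite("pics/w12c.png",p[120:320,220:420,::-1].repeat(3,0).repeat(3,1))
E
```

```text
t 28.35 [0.5947 0.055  0.072 ] F [-4.08 -0.49  8.41] open 0.0023727383614665994
[array([ 0.0001,  0.0002, -0.0045]), array([ 0.0063,  0.0033, -0.2063])]
w12 t 28.4 tcp [0.5947 0.055  0.072 ] ctr [0.5987 0.0702] (59.5, 68.3) short yaw 166.15 in tool(mm) [15.76  0.14] tool y yaw -13.96 height 0.0488 px [274 161] [369 261]
```

View pics/w12c.png

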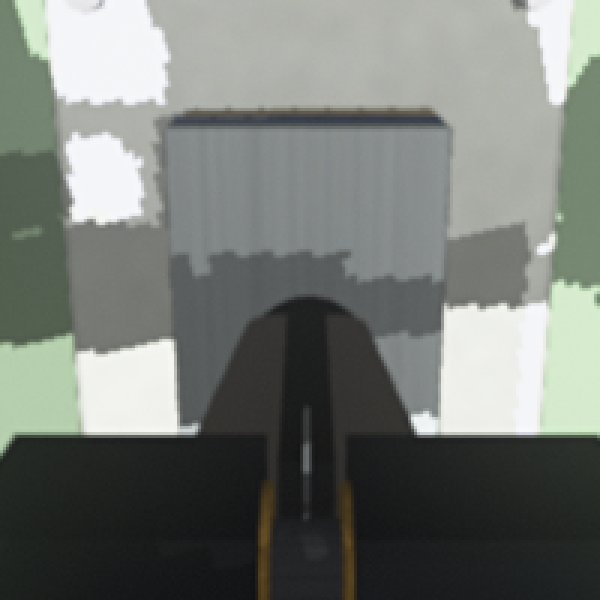

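The view shows the fingertips on the black spot at (308,305), with the panel, frame and seat edges flush at the far end (rows 110–125). The seat is pressed about 6.3 mm at 8.4 N. I'm handing in.

```bash
python3 -c "
from workcell import ctrl
print(ctrl.finish_job())"
```

```text
the job is handed in; nothing more can be done
None
```

I handed the job in at about 28 s: frame and panel stacked flush on the seat to within about 1 mm, catch within about 0.2° of its marks and released, and the panel held down with the seat about 6.3 mm into its 8 mm travel; the result was not reported back.

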